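Tighten the wing nut on the menu board

ROBOT

A 7-joint arm with a two-finger parallel gripper is mounted at the origin on the work surface. World frame = base frame: x ahead of the robot, y to its left, z up, the work surface at z = 0. Lengths are in m, angles in rad, forces in N, time in s.
With the tool pointing down it reaches from about 0.4 to 0.85 m from the base axis. Payload 4.4 kg.
Tool frame: the origin (TCP) lies where the fingers leave the gripper's body, on its centre line; the fingertips stand 97 mm ahead of it and the grasp point (between the pads) lies 78 mm ahead of it; x points along the fingers, y is the direction in which the jaws open and shut, and the axes are right-handed (so a half turn about x gives the same grasp; the last joint's range is limited). The gripper opens to 94 mm and grips with 3 to 60 N. Pads are 16 mm wide; open, the fingers measure 119 mm over their backs; the gripper's body (75 mm by 177 mm) begins 78 mm behind the grasp point.
Start: joints at [1.059, 0.628, 0.038, 1.517, -0.027, 0.996, -0.02], TCP at [0.28, -0.586, 0.303] pointing down, gripper open.
Joint ranges: [-3.06, 3.06], [-0.37, 2.12], [-1.25, 1.32], [0.18, 2.47], [-1.1, 4.24], [0.23, 1.98], [-2.94, 2.94]. Speed limits (rad/s): [2.57, 2.57, 3.14, 3.14, 3.14, 3.14, 3.14].

INTERFACE

Orientations are given as a rotation vector (axis times angle).
In Python, from station import ctrl gives the robot as it stands. The module is installed in compiled form; this text tells all that it offers.
- The arm moves only by the tool jog_arm, never from a script. Its argument "plan" is a list of rows, each an object with "fingers": the closure in counts, from 0 (fully open) to 255 (shut); "xyz": the shift along the tool's x, y, z in cm, a list of three; "twist": the turn about the tool's x in rad. In form: [{"fingers": fingers, "xyz": [tx, ty, tz], "twist": twist}, ...]. A call has 1 to 12 rows; each row shifts and turns the commanded pose from where the row before left it, along the tool's axes as they then stand; what a row does not reach is not made up. A row lasts 1/10 s, in which the tool goes at most 50 mm and 8.59 degrees, less where a joint would pass 70% of its speed; a pose out of reach is approached as far as the arm can. A call with a gripper value outside its range is refused whole. The fingers move at their own pace and stop on an object; the grip force is fixed at half the most. Time passes only in rows, so rows that do not move let the fingers close. It gives the time, the measured TCP pose, the force and the opening at its end, in the units of the state.
- ctrl.sense(): the state, without advancing time (a new reading comes with each control period).
- ctrl.camera(name): name is "scene" or "side" or "wrist"; returns a dict with "frame" (420x560x3 uint8, red, green, blue), "z_map" (420x560 float32, m along the optical axis (not along the pixel's ray), 0 where there is no reading), "camera_matrix" (3x3 intrinsics, pixels), "camera_from_world" (4x4, takes a point from world to camera coordinates). Camera axes: x right, y up, looking along -z (the intrinsics and any distortion apply to the point x, -y, -z); pixel columns grow to the right and rows downward; lengths in m; the calibration is good to about 2 mm. A picture is of the moment at which its call begins.
- ctrl.finish_job(): hands the job in, once; it reports no verdict.
The state is a dict: "time_s": time; "joint_positions": joint angles; "qd": joint speeds; "effort": joint torques, N m; "position": TCP position; "tool_rot": TCP orientation; "ft_force": force on the tool from outside, world axes, zero at the start; "torque": the same for the moment, N m; "width": finger opening in m.
Only numpy, scipy, OpenCV 4.12 (cv2) and the standard library are available. Lean on these libraries where they do the work, as an engineer would, in place of code of your own. Each camera call takes 0.05 s, during which the arm holds its last target.

TASK

The wing nut that clamps the pages onto the menu board has worked loose: tighten it by pushing its wings round clockwise (seen from above) with a fingertip, stroke after stroke, until it comes up against its stop and turns no further. Only push the wings, never pinch the nut between the fingers; leave the teacup, teapot and sauce bottle standing where they are, and finish with the hand clear.

Things in the scene. Friction and masses are not known exactly. Their poses are not given: they have to be found in the camera images.
- menu_board: Dark wooden menu board fixed flat on the table, 12 mm thick; origin at table height under the wing nut's axis, z up; it reaches from x = -45 to +142, y = -100 to +100 mm in its frame. A flat steel clamp bar 24 mm wide lies along its y axis under the nut, top 20 mm above the table; paper pages (top 14 mm up) lie to +x, the open side to work from.
- ledge (a point): Middle of the top of the upright wooden ledge along the board's -x edge (the robot's side), 52 mm above the table and 37 mm from the nut's axis. It is 16 mm thick, 200 mm long; its face is 29 mm from the nut's axis. Only 13 mm lie between it and the hub, too narrow for most fingers: do not push on round, go back over the nut for each new stroke. Same axes as the board.
- nut_axis (a point): Point on the vertical axis of the steel wing nut, 36 mm above the table, at mid-height of the wings; fixed to the board, same axes as the board. The round hub is 32 mm across, its top 40 mm above the table, with a small stud end (10 mm wide) up to 46 mm. The nut turns in place and does not rise or sink.
- wing (a point): Middle of one wing, 16 mm out from the nut's axis and 36 mm above the table; turns with the nut. The two opposite wings are alike: 54 mm across their ends, 8 mm thick, from about 25 to 47 mm above the table, sloping up outwards. At joint value 0 this wing points along the board's +y.
- wing_nut (a joint): Angle of the nut in rad, growing clockwise seen from above; 0 is fully tight, a hard stop, wings along the clamp bar. It starts 1 to 1.5 turns loose (-9.2 to -6.4), stays where it is left and turns at about 0.035 N m (1.5 N at a wing's end). Wing directions in the board frame, counter-clockwise from x: 90 deg minus this value, and opposite.
- teacup: Blue ceramic teacup, loose, 72 mm wide, 75 mm high; origin under its centre on the table. Leave alone.
- teapot: Small white ceramic teapot, loose, 84 mm wide, 77 mm high, a spout reaching 64 mm along its x; origin under its centre. Leave alone.
- sauce_bottle: Amber glass sauce bottle with a black cap, loose, 48 mm wide, 105 mm high; origin under its centre. Leave alone.

How it is judged:
By the outcome, as a careful person would: the job done as asked, in the order asked, and still so for the second after the job is handed in, with the robot touching nothing.
It also fails if it takes over 58 s, if anything falls off the work surface, if the arm or the gripper's body presses on something with over 40 N, if the wrist force passes 120 N, or if a joint passes its speed limit or range.

## Working session

There is one attempt and no reset: what is moved stays moved. The work goes in short steps, Python scripts to look and compute and a tool call to move; the robot and the scene stay as the last step left them, time stands still between calls to the robot, and variables do not carry over. Pictures are saved under pics/ and viewed, and the job is handed in when it is done.

Besides the shell and the picture viewer there is one more tool, called after "Call:" by a JSON object that holds its "api" and its "payload". jog_arm: Moves the arm, as the interface text tells. Its arguments: {"type":"object","properties":{"plan":{"type":"array"}},"required":["plan"]}

```bash
mkdir -p pics; ls; cat > h.py <<'E'
import numpy as np, cv2
from station import ctrl
from scipy.spatial.transform import Rotation as R
def pix2world(c,u,v,z=None):
    K=c["camera_matrix"];T=c["camera_from_world"];Ti=np.linalg.inv(T)
    d=np.array([(u-K[0,2])/K[0,0],-(v-K[1,2])/K[1,1],-1.0])
    if z is None:
        p=d*c["z_map"][int(round(v)),int(round(u))]
        return Ti[:3,:3]@p+Ti[:3,3]
    o=Ti[:3,3];w=Ti[:3,:3]@d
    return o+w*(z-o[2])/w[2]
def w2pix(c,p):
    K=c["camera_matrix"];T=c["camera_from_world"]
    q=T[:3,:3]@np.asarray(p)+T[:3,3]
    return np.array([K[0,0]*q[0]/-q[2]+K[0,2],K[1,1]*-q[1]/-q[2]+K[1,2]])
E
python3 - <<'E'
from h import *
import pickle
s=ctrl.sense()
for k,v in s.items(): print(k,np.round(v,4))
print(np.round(R.from_rotvec(s["tool_rot"]).as_matrix(),3))
for n in("scene","side","wrist"):
    c=ctrl.camera(n);pickle.dump(c,open(n+"0.pkl","wb"))
    cv2.imwrite(f"pics/{n}0.png",c["frame"][:,:,::-1]);print(n,c["camera_matrix"].round(1).tolist(),np.linalg.inv(c["camera_from_world"]).round(3).tolist())
E
```

```text
pics
time_s 0.0
joint_positions [ 1.0592  0.6293  0.0384  1.5183 -0.027   0.9963 -0.02  ]
qd [-0.0002  0.0011  0.0016  0.0001  0.0007  0.0006  0.0006]
effort [ 3.00000e-04 -5.49736e+01  1.14310e+00 -1.86639e+01 -5.23000e-02
  2.36000e-02  2.00000e-04]
position [ 0.2801 -0.586   0.3018]
tool_rot [ 1.9745  0.4495 -1.9754]
ft_force [-0.9882 -0.0812 -0.2869]
torque [ 0.0525 -0.0552  0.0065]
width 0.0939
[[-0.001  0.431 -0.902]
 [ 0.002 -0.902 -0.431]
 [-1.    -0.002  0.   ]]
scene [[459.5, 0.0, 281.6], [0.0, 459.5, 200.6], [0.0, 0.0, 1.0]] [[0.881, -0.31, 0.357, 0.976], [0.473, 0.61, -0.636, -0.563], [-0.021, 0.729, 0.684, 0.712], [0.0, 0.0, 0.0, 1.0]]
side [[527.4, 0.0, 283.3], [0.0, 527.4, 205.3], [0.0, 0.0, 1.0]] [[-0.783, 0.4, -0.476, 0.223], [-0.622, -0.528, 0.579, 0.578], [-0.02, 0.749, 0.662, 0.675], [0.0, 0.0, 0.0, 1.0]]
wrist [[338.2, 0.0, 283.0], [0.0, 338.2, 213.6], [0.0, 0.0, 1.0]] [[0.432, 0.863, 0.261, 0.357], [-0.902, 0.414, 0.124, -0.55], [-0.001, -0.289, 0.957, 0.384], [0.0, 0.0, 0.0, 1.0]]
```

View pics/scene0.png

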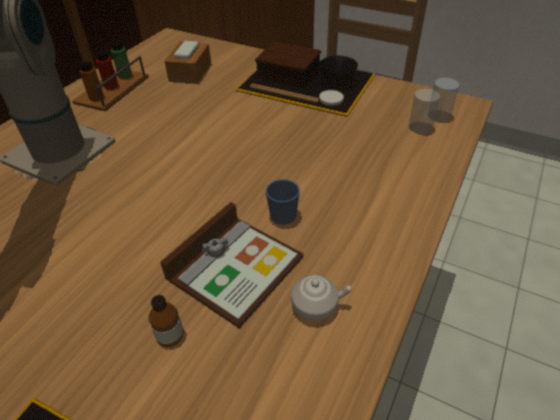

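View pics/side0.png

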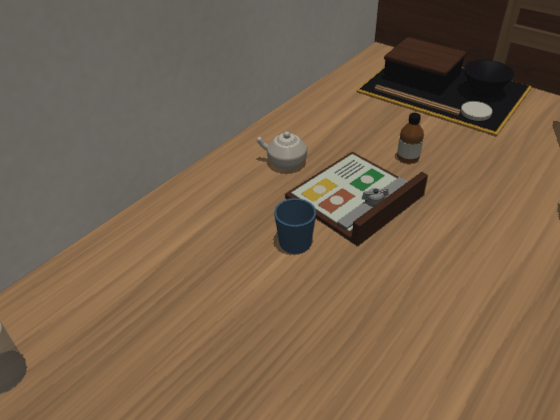

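View pics/wrist0.png

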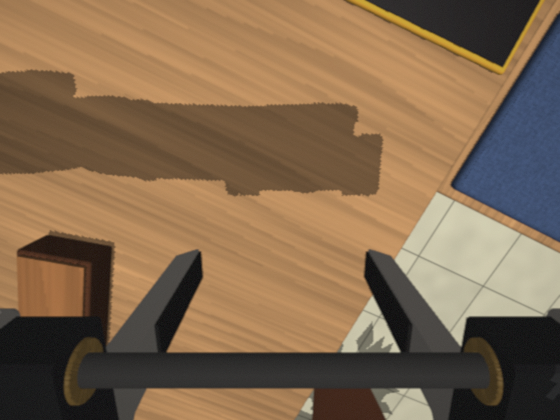

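Scene: the nut is at about (215,246), the board corners at about (238,318) and (300,257), and the cup, teapot and bottle stand around the board. I'll enlarge both views.

```bash
python3 - <<'E'
from h import *
import pickle
for n,(a,b,w,h) in dict(scene=(150,195,160,130),side=(280,145,160,100)).items():
    c=pickle.load(open(n+"0.pkl","rb"))
    im=c["frame"][b:b+h,a:a+w,::-1]
    cv2.imwrite(f"pics/{n}0c.png",cv2.resize(im,None,fx=5,fy=5 if h<=120 else 4.6,interpolation=cv2.INTER_CUBIC) if 0 else cv2.resize(im,None,fx=4.6,fy=4.6,interpolation=cv2.INTER_CUBIC))
c=pickle.load(open("scene0.pkl","rb"))
for u,v in[(215,246),(283,190),(315,290),(168,325),(238,318),(300,257)]:
    print(u,v,pix2world(c,u,v).round(3))
c=pickle.load(open("side0.pkl","rb"))
print(pix2world(c,376,192).round(3))
E
```

```text
215 246 [ 0.572 -0.112  0.041]
283 190 [0.616 0.085 0.047]
315 290 [ 0.794 -0.133  0.065]
168 325 [ 0.614 -0.302  0.066]
238 318 [ 0.686 -0.214  0.014]
300 257 [ 0.719 -0.038  0.011]
[ 0.562 -0.105  0.045]
```

View pics/scene0c.png

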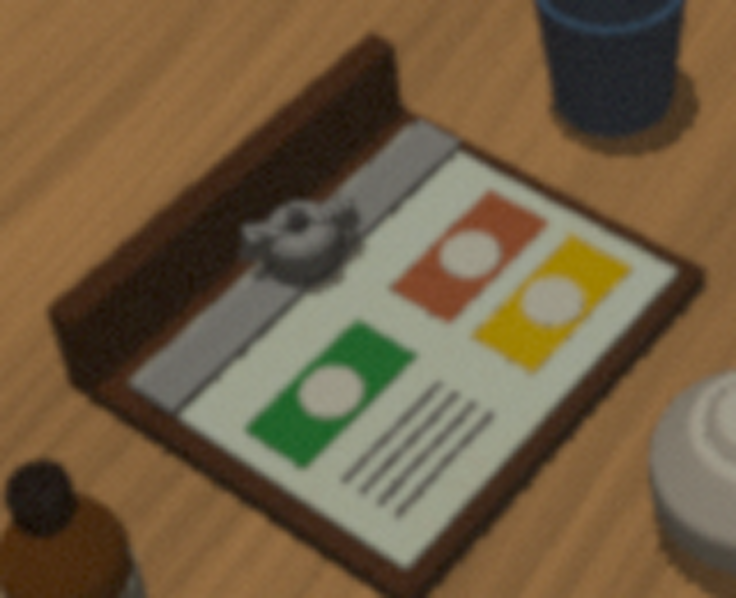

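View pics/side0c.png

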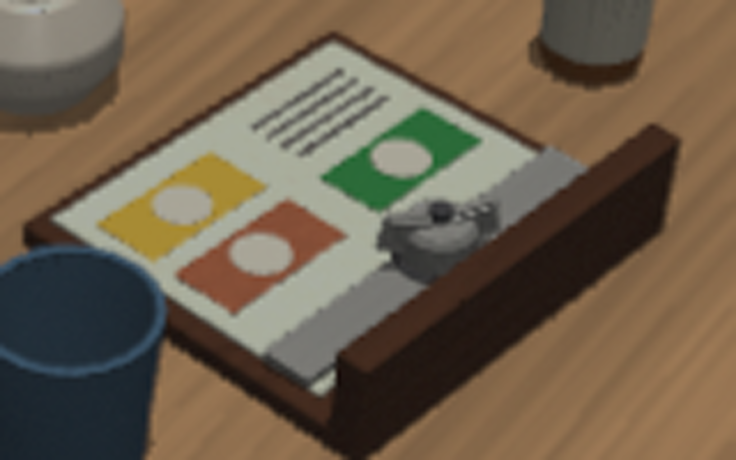

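```bash
python3 - <<'E'
from h import *
import pickle
def P(n,o,cx,cy,z):
    c=pickle.load(open(n+"0.pkl","rb")); return pix2world(c,o[0]+(cx+.5)/4.6-.5,o[1]+(cy+.5)/4.6-.5,z)
S=("scene",(150,195));D=("side",(280,145))
A=lambda cx,cy,z:P(*S,cx,cy,z)[:2]
B=lambda cx,cy,z:P(*D,cx,cy,z)[:2]
def rep(f,l,r,name):
    a,b=f(*l),f(*r);d=b-a
    print(name,a.round(4),b.round(4),"len",np.linalg.norm(d).round(4),"yaw of y-dir",np.degrees(np.arctan2(d[1],d[0])).round(2)-90)
rep(A,(178,413,.02),(460,148,.02),"sc bar front")
rep(A,(130,382,.02),(417,120,.02),"sc bar back")
rep(A,(68,325,.052),(392,55,.052),"sc ledge front top")
rep(A,(412,590,.012),(705,275,.012),"sc board front")
rep(B,(335,33,.012),(25,228,.012),"sd board front")
rep(B,(548,148,.02),(265,352,.02),"sd bar front")
rep(B,(655,125,.052),(340,352,.052),"sd ledge front top")
rep(B,(680,142,.052),(362,370,.052),"sd ledge back top")
print("stud",A(297,213,.046),B(440,208,.046))
E
```

```text
sc bar front [ 0.5682 -0.1986] [ 0.5934 -0.0207] len 0.1797 yaw of y-dir -8.060000000000002
sc bar back [ 0.5413 -0.195 ] [ 0.5666 -0.0145] len 0.1823 yaw of y-dir -7.989999999999995
sc ledge front top [ 0.5218 -0.2007] [ 0.5538 -0.0102] len 0.1933 yaw of y-dir -9.519999999999996
sc board front [ 0.6919 -0.2201] [ 0.7218 -0.0309] len 0.1915 yaw of y-dir -8.989999999999995
sd board front [ 0.6893 -0.2254] [ 0.7172 -0.0286] len 0.1987 yaw of y-dir -8.079999999999998
sd bar front [ 0.5644 -0.1994] [ 0.5892 -0.0191] len 0.182 yaw of y-dir -7.829999999999998
sd ledge front top [ 0.5201 -0.2014] [ 0.5491 -0.0068] len 0.1967 yaw of y-dir -8.459999999999994
sd ledge back top [ 0.5067 -0.1973] [ 0.5373 -0.0036] len 0.1962 yaw of y-dir -8.980000000000004
stud [ 0.56588696 -0.10496969] [ 0.56625892 -0.10821879]
```

```bash
cat >> h.py <<'E'
def plan(wps,start=None,fing=255):
    """wps: list (x,y,z,psi_deg); psi=world yaw of tool y. prints rows"""
    if start is None:
        s=ctrl.sense();M=R.from_rotvec(s["tool_rot"]).as_matrix()
        p=np.array(s["position"]);psi=np.arctan2(M[1,1],M[0,1])
    else: p=np.array(start[:3],float);psi=np.radians(start[3])
    out=[]
    for w in wps:
        d=np.array(w[:3])-p; y=np.array([np.cos(psi),np.sin(psi),0]);z=np.array([np.sin(psi),-np.cos(psi),0])
        sh=np.round(np.array([-d[2],d@y,d@z])*100,2)
        dp=(psi-np.radians(w[3])+np.pi)%(2*np.pi)-np.pi
        tw=np.round(dp,3)
        out.append('{"fingers":%d,"xyz":[%g,%g,%g],"twist":%g}'%(fing,*sh,tw))
        p=p+(-sh[0]*np.array([0,0,1])+sh[1]*y+sh[2]*z)/100; psi-=tw
        if np.linalg.norm(sh)>4.99 or abs(tw)>.1499: print("BIG",sh,tw)
    for i in range(0,len(out),12): print(",".join(out[i:i+12]));print()
    print("end",p.round(4),np.degrees(psi).round(2))
def lin(a,b,n): 
    a=np.array(a,float);b=np.array(b,float)
    return [tuple(a+(b-a)*k/n) for k in range(1,n+1)]
E
python3 - <<'E'
from h import *
plan(lin((.28,-.586,.302,-64.5),(.557,-.167,.27,-8.3),12))
E
```

```text
{"fingers":255,"xyz":[0.26,-2.17,-3.58],"twist":-0.081},{"fingers":255,"xyz":[0.27,-1.86,-3.76],"twist":-0.082},{"fingers":255,"xyz":[0.27,-1.55,-3.89],"twist":-0.081},{"fingers":255,"xyz":[0.26,-1.22,-4],"twist":-0.082},{"fingers":255,"xyz":[0.27,-0.89,-4.09],"twist":-0.082},{"fingers":255,"xyz":[0.27,-0.56,-4.15],"twist":-0.082},{"fingers":255,"xyz":[0.26,-0.21,-4.18],"twist":-0.081},{"fingers":255,"xyz":[0.27,0.12,-4.18],"twist":-0.082},{"fingers":255,"xyz":[0.27,0.47,-4.16],"twist":-0.082},{"fingers":255,"xyz":[0.26,0.81,-4.11],"twist":-0.082},{"fingers":255,"xyz":[0.27,1.14,-4.02],"twist":-0.081},{"fingers":255,"xyz":[0.27,1.46,-3.93],"twist":-0.082}

end [ 0.557 -0.167  0.27 ] -8.31
```

Call:
{"api": "jog_arm", "payload": {"plan": [{"fingers":255,"xyz":[0.26,-2.17,-3.58],"twist":-0.081},{"fingers":255,"xyz":[0.27,-1.86,-3.76],"twist":-0.082},{"fingers":255,"xyz":[0.27,-1.55,-3.89],"twist":-0.081},{"fingers":255,"xyz":[0.26,-1.22,-4],"twist":-0.082},{"fingers":255,"xyz":[0.27,-0.89,-4.09],"twist":-0.082},{"fingers":255,"xyz":[0.27,-0.56,-4.15],"twist":-0.082},{"fingers":255,"xyz":[0.26,-0.21,-4.18],"twist":-0.081},{"fingers":255,"xyz":[0.27,0.12,-4.18],"twist":-0.082},{"fingers":255,"xyz":[0.27,0.47,-4.16],"twist":-0.082},{"fingers":255,"xyz":[0.26,0.81,-4.11],"twist":-0.082},{"fingers":255,"xyz":[0.27,1.14,-4.02],"twist":-0.081},{"fingers":255,"xyz":[0.27,1.46,-3.93],"twist":-0.082}]}}

```text
time_s: 1.35
position: [0.5577, -0.1658, 0.2705]
tool_rot: [1.313, 1.139, -1.313]
ft_force: [-0.5, -0.3, 0.6]
width: 0.0022
```

```bash
cat >> h.py <<'E'
def snap(name,tag,z=.036):
    import pickle
    c=ctrl.camera(name);pickle.dump(c,open(f"{name}{tag}.pkl","wb"))
    cv2.imwrite(f"pics/{name}{tag}.png",c["frame"][:,:,::-1]);return c
def crop(c,u,v,w,h,f,fn):
    u=max(0,int(u-w/2));v=max(0,int(v-h/2))
    cv2.imwrite(fn,cv2.resize(c["frame"][v:v+h,u:u+w,::-1],None,fx=f,fy=f,interpolation=cv2.INTER_CUBIC));print(fn,"offset",u,v,"f",f)
def st():
    s=ctrl.sense();M=R.from_rotvec(s["tool_rot"]).as_matrix()
    print("t",s["time_s"],"pos",np.round(s["position"],4),"psi",np.degrees(np.arctan2(M[1,1],M[0,1])).round(2),"tilt",M[:,0].round(3),"F",np.round(s["ft_force"],1),"j7",round(s["joint_positions"][6],3),"w",round(s["width"],4))
E
python3 - <<'E'
from h import *
st();c=snap("wrist","1");print(w2pix(c,(.566,-.107,.046)))
E
```

```text
t 1.35 pos [ 0.5577 -0.1658  0.2705] psi -8.12 tilt [-0. -0. -1.] F [-0.5 -0.3  0.6] j7 -0.062 w 0.0022
[282.22530228 140.46000721]
```

View pics/wrist1.png

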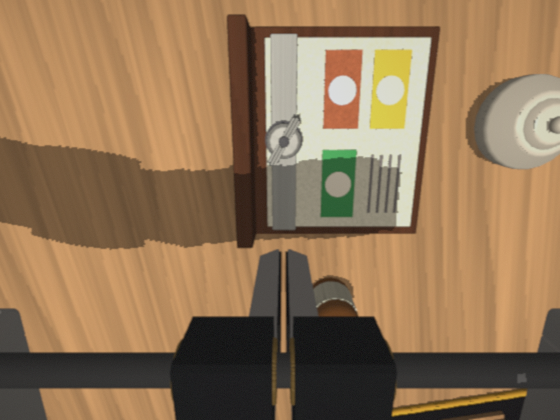

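```bash
python3 - <<'E'
from h import *
import pickle
c=pickle.load(open("wrist1.pkl","rb"));crop(c,283,141,80,80,7,"pics/w1c.png")
E
```

```text
pics/w1c.png offset 243 101 f 7
```

View pics/w1c.png

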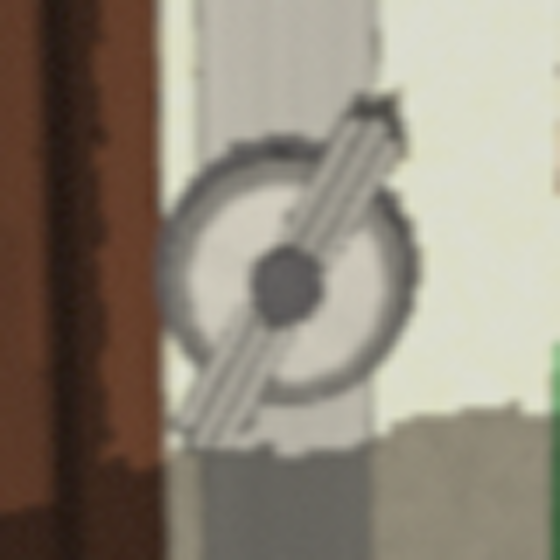

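```bash
python3 - <<'E'
from h import *
import pickle
c=pickle.load(open("wrist1.pkl","rb"))
q=lambda x,y,z:pix2world(c,243+(x+.5)/7-.5,101+(y+.5)/7-.5,z)
a=q(382,120,.047);b=q(200,435,.047);print(a,b,np.linalg.norm((a-b)[:2]),(a+b)/2,np.degrees(np.arctan2(*(a-b)[1::-1])))
print("stud",q(288,287,.046),"hub",q(290,268,.03))
l,r=q(196,60,.02),q(203,500,.02);print("bar back",l,r,np.degrees(np.arctan2(*(l-r)[1::-1]))-90)
l,r=q(378,60,.02),q(372,500,.02);print("bar front",l,r,np.degrees(np.arctan2(*(l-r)[1::-1]))-90)
for uv in[(251,30)]: pass
f=lambda u,v,z:pix2world(c,u,v,z)
l,r=f(437,28,.012),f(414,233,.012);print("board front",l,r,np.degrees(np.arctan2(*(l-r)[1::-1]))-90)
l,r=f(248,20,.052),f(251,245,.052);print("ledge",l,r,np.degrees(np.arctan2(*(l-r)[1::-1]))-90)
E
```

```text
[ 0.58160993 -0.089533    0.047     ] [ 0.5533105  -0.12503367  0.047     ] 0.04539995201484914 [ 0.56746022 -0.10728333  0.047     ] 51.439828983428214
stud [ 0.56717559 -0.10814734  0.046     ] hub [ 0.56762754 -0.10705067  0.03      ]
bar back [ 0.55887057 -0.07893627  0.02      ] [ 0.55084705 -0.1379321   0.02      ] -7.744793405701955
bar front [ 0.58307741 -0.08237671  0.02      ] [ 0.57454227 -0.14129849  0.02      ] -8.242275787136975
board front [ 0.71797452 -0.0307873   0.012     ] [ 0.69155069 -0.22580112  0.012     ] -7.7164248556808985
ledge [ 0.55246803 -0.01006333  0.052     ] [ 0.5226661 -0.1993552  0.052    ] -8.947150373358298
```

```bash
cat >> h.py <<'E'
N=np.array([.567,-.1075])
def fp(alpha,along,trail,z):
    a=np.radians(alpha);u=np.array([np.cos(a),np.sin(a)]);n=np.array([-u[1],u[0]])
    p=N+along*u/1000+trail*n/1000
    return (p[0],p[1],z,alpha)
def arc(a0,a1,n,along,trail,z): return [fp(a0+(a1-a0)*k/n,along,trail,z) for k in range(1,n+1)]
E
python3 - <<'E'
from h import *
e=fp(51.4,31,19,.165)
w=lin((.5577,-.1658,.2705,-8.1),e,8)+lin(e,fp(51.4,31,19,.125),2)
plan(w)
E
```

```text
{"fingers":255,"xyz":[1.3,-0.29,-0.29],"twist":-0.118},{"fingers":255,"xyz":[1.32,0.15,-1.18],"twist":-0.13},{"fingers":255,"xyz":[1.32,0.32,-1.15],"twist":-0.129},{"fingers":255,"xyz":[1.32,0.45,-1.1],"twist":-0.13},{"fingers":255,"xyz":[1.32,0.6,-1.04],"twist":-0.13},{"fingers":255,"xyz":[1.32,0.72,-0.94],"twist":-0.13},{"fingers":255,"xyz":[1.31,0.84,-0.85],"twist":-0.13},{"fingers":255,"xyz":[1.32,0.95,-0.73],"twist":-0.129},{"fingers":255,"xyz":[2,-0,0],"twist":-0},{"fingers":255,"xyz":[2,-0,0],"twist":-0}

end [ 0.5715 -0.0714  0.125 ] 51.37
```

```bash
python3 - <<'E'
from h import *
st()
E
```

```text
t 1.4 pos [ 0.562  -0.1572  0.2703] psi -7.41 tilt [ 0.004  0.007 -1.   ] F [4.3 4.7 0.9] j7 -0.062 w 0.0005
```

Call:
{"api": "jog_arm", "payload": {"plan": [{"fingers":255,"xyz":[0,0,0],"twist":0},{"fingers":255,"xyz":[0,0,0],"twist":0}]}}

```text
time_s: 1.6
position: [0.5566, -0.1679, 0.2703]
tool_rot: [1.315, 1.137, -1.317]
ft_force: [0.2, 0.1, 0.1]
width: 0.0004
```

```bash
python3 - <<'E'
from h import *
st()
e=fp(51.4,31,19,.165)
s=ctrl.sense()
w=lin((*s["position"],-8.1),e,8)+lin(e,fp(51.4,31,19,.125),2)
plan(w)
E
```

```text
t 1.6 pos [ 0.5566 -0.1679  0.2703] psi -8.36 tilt [-0.001 -0.001 -1.   ] F [0.2 0.1 0.1] j7 -0.061 w 0.0004
{"fingers":255,"xyz":[1.32,0.01,-1.22],"twist":-0.134},{"fingers":255,"xyz":[1.31,0.17,-1.21],"twist":-0.13},{"fingers":255,"xyz":[1.32,0.33,-1.18],"twist":-0.13},{"fingers":255,"xyz":[1.32,0.47,-1.12],"twist":-0.13},{"fingers":255,"xyz":[1.31,0.62,-1.05],"twist":-0.13},{"fingers":255,"xyz":[1.32,0.75,-0.96],"twist":-0.129},{"fingers":255,"xyz":[1.32,0.87,-0.86],"twist":-0.13},{"fingers":255,"xyz":[1.31,0.97,-0.74],"twist":-0.13},{"fingers":255,"xyz":[2,0,-0],"twist":0},{"fingers":255,"xyz":[2,0,-0],"twist":0}

end [ 0.5715 -0.0715  0.125 ] 51.4
```

Call:
{"api": "jog_arm", "payload": {"plan": [{"fingers":255,"xyz":[1.32,0.01,-1.22],"twist":-0.134},{"fingers":255,"xyz":[1.31,0.17,-1.21],"twist":-0.13},{"fingers":255,"xyz":[1.32,0.33,-1.18],"twist":-0.13},{"fingers":255,"xyz":[1.32,0.47,-1.12],"twist":-0.13},{"fingers":255,"xyz":[1.31,0.62,-1.05],"twist":-0.13},{"fingers":255,"xyz":[1.32,0.75,-0.96],"twist":-0.129},{"fingers":255,"xyz":[1.32,0.87,-0.86],"twist":-0.13},{"fingers":255,"xyz":[1.31,0.97,-0.74],"twist":-0.13},{"fingers":255,"xyz":[0,0,0],"twist":0},{"fingers":255,"xyz":[0,0,0],"twist":0}]}}

```text
time_s: 2.6
position: [0.5715, -0.0727, 0.1654]
tool_rot: [0.53, 1.505, -0.532]
ft_force: [0.1, -0.7, 0.9]
width: 0.0001
```

```bash
python3 - <<'E'
from h import *
st();print(fp(51.4,31,19,.165))
c=snap("wrist","2");c=snap("side","2");crop(c,376,185,140,105,5.5,"pics/s2c.png")
E
```

```text
t 2.6 pos [ 0.5715 -0.0727  0.1654] psi 51.15 tilt [-0.001 -0.001 -1.   ] F [ 0.1 -0.7  0.9] j7 0.518 w 0.0001
(np.float64(0.5714913785220334), np.float64(-0.07141915301753828), 0.165, 51.4)
pics/s2c.png offset 306 132 f 5.5
```

View pics/wrist2.png

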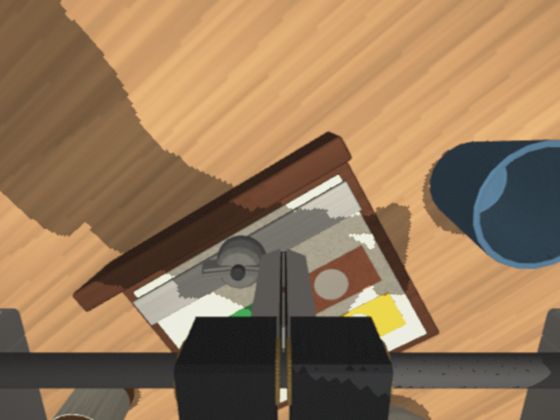

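View pics/s2c.png

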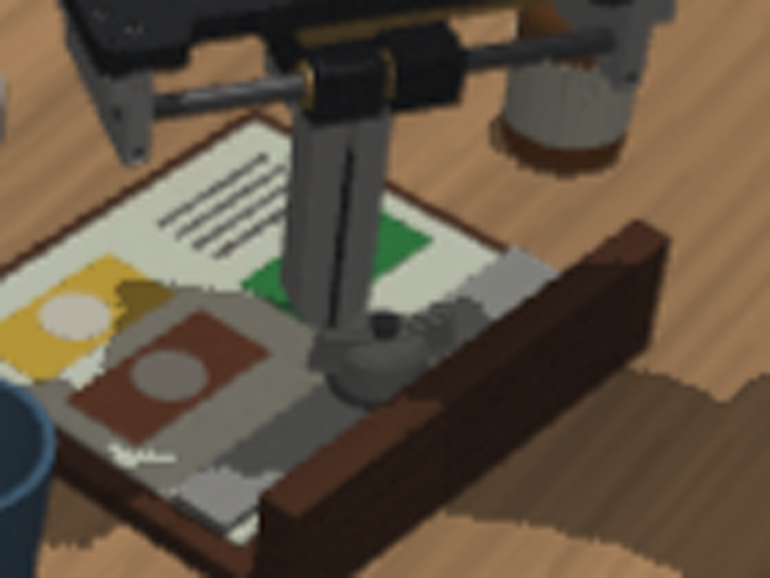

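```bash
python3 - <<'E'
from h import *
z=.125
w=lin(fp(51.4,31,19,.165),fp(51.4,31,19,z),2)+lin(fp(51.4,31,19,z),fp(51.4,31,12,z),2)+arc(51.4,-131,22,31,12,z)
plan(w,start=fp(51.4,31,19,.165))
E
```

```text
{"fingers":255,"xyz":[2,0,0],"twist":0},{"fingers":255,"xyz":[2,0,0],"twist":0},{"fingers":255,"xyz":[0,0,0.35],"twist":0},{"fingers":255,"xyz":[0,0,0.35],"twist":0},{"fingers":255,"xyz":[0,0.14,0.46],"twist":0.145},{"fingers":255,"xyz":[0,0.14,0.46],"twist":0.144},{"fingers":255,"xyz":[0,0.14,0.46],"twist":0.145},{"fingers":255,"xyz":[0,0.14,0.46],"twist":0.145},{"fingers":255,"xyz":[0,0.14,0.46],"twist":0.145},{"fingers":255,"xyz":[0,0.14,0.46],"twist":0.144},{"fingers":255,"xyz":[0,0.14,0.46],"twist":0.145},{"fingers":255,"xyz":[0,0.14,0.45],"twist":0.145}

{"fingers":255,"xyz":[0,0.14,0.46],"twist":0.144},{"fingers":255,"xyz":[0,0.15,0.46],"twist":0.145},{"fingers":255,"xyz":[0,0.14,0.46],"twist":0.145},{"fingers":255,"xyz":[0,0.14,0.46],"twist":0.144},{"fingers":255,"xyz":[0,0.14,0.46],"twist":0.145},{"fingers":255,"xyz":[0,0.14,0.46],"twist":0.145},{"fingers":255,"xyz":[0,0.14,0.46],"twist":0.145},{"fingers":255,"xyz":[0,0.14,0.46],"twist":0.144},{"fingers":255,"xyz":[0,0.14,0.46],"twist":0.145},{"fingers":255,"xyz":[0,0.14,0.46],"twist":0.145},{"fingers":255,"xyz":[0,0.14,0.46],"twist":0.144},{"fingers":255,"xyz":[0,0.14,0.46],"twist":0.145}

{"fingers":255,"xyz":[0,0.14,0.46],"twist":0.145},{"fingers":255,"xyz":[0,0.14,0.46],"twist":0.144}

end [ 0.5557 -0.1387  0.125 ] -130.97
```

Call:
{"api": "jog_arm", "payload": {"plan": [{"fingers":255,"xyz":[2,0,0],"twist":0},{"fingers":255,"xyz":[2,0,0],"twist":0},{"fingers":255,"xyz":[0,0,0],"twist":0},{"fingers":255,"xyz":[0,0,0.35],"twist":0},{"fingers":255,"xyz":[0,0,0.35],"twist":0},{"fingers":255,"xyz":[0,0.14,0.46],"twist":0.145},{"fingers":255,"xyz":[0,0.14,0.46],"twist":0.145},{"fingers":255,"xyz":[0,0.14,0.46],"twist":0.145}]}}

```text
time_s: 3.5
position: [0.59, -0.0823, 0.1264]
tool_rot: [0.867, 1.391, -0.867]
ft_force: [-1.7, 1.5, 0.3]
width: 0.0004
```

```bash
python3 - <<'E'
from h import *
st();print(fp(26.5,31,12,.125))
c=snap("wrist","3");crop(c,270,260,140,105,5.5,"pics/w3c.png")
E
```

```text
t 3.5 pos [ 0.59   -0.0823  0.1264] psi 26.15 tilt [-0.     0.001 -1.   ] F [-1.7  1.5  0.3] j7 0.195 w 0.0004
(np.float64(0.589388591452345), np.float64(-0.08292865545437163), 0.125, 26.5)
pics/w3c.png offset 200 207 f 5.5
```

View pics/w3c.png

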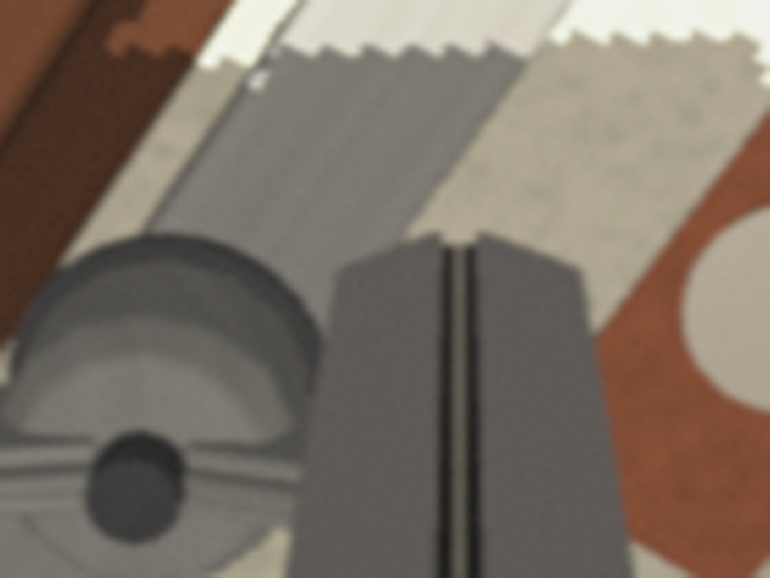

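The wing lies in line with the finger face and the force is about 2 N, so the stroke is working and I'll continue it.

Call:
{"api": "jog_arm", "payload": {"plan": [{"fingers":255,"xyz":[0,0.14,0.46],"twist":0.145},{"fingers":255,"xyz":[0,0.14,0.46],"twist":0.145},{"fingers":255,"xyz":[0,0.14,0.46],"twist":0.145},{"fingers":255,"xyz":[0,0.14,0.46],"twist":0.145},{"fingers":255,"xyz":[0,0.14,0.46],"twist":0.145},{"fingers":255,"xyz":[0,0.14,0.46],"twist":0.145},{"fingers":255,"xyz":[0,0.14,0.46],"twist":0.145},{"fingers":255,"xyz":[0,0.14,0.46],"twist":0.145},{"fingers":255,"xyz":[0,0.14,0.46],"twist":0.145}]}}

```text
time_s: 4.45
position: [0.5987, -0.1216, 0.1265]
tool_rot: [1.803, 0.682, -1.795]
ft_force: [1.7, 0.9, -1.7]
width: 0.0005
```

```bash
python3 - <<'E'
from h import *
st();a=51.4-np.degrees(.145*12);print(fp(a,31,12,.125))
E
```

```text
t 4.45 pos [ 0.5987 -0.1216  0.1265] psi -48.41 tilt [ 0.004  0.001 -1.   ] F [ 1.7  0.9 -1.7] j7 -0.654 w 0.0005
(np.float64(0.5965832132205082), np.float64(-0.12266026040508356), 0.125, np.float64(-48.29465635276323))
```

Call:
{"api": "jog_arm", "payload": {"plan": [{"fingers":255,"xyz":[0,0.14,0.46],"twist":0.145},{"fingers":255,"xyz":[0,0.14,0.46],"twist":0.145},{"fingers":255,"xyz":[0,0.14,0.46],"twist":0.145},{"fingers":255,"xyz":[0,0.14,0.46],"twist":0.145},{"fingers":255,"xyz":[0,0.14,0.46],"twist":0.145},{"fingers":255,"xyz":[0,0.14,0.46],"twist":0.145},{"fingers":255,"xyz":[0,0.14,0.46],"twist":0.145},{"fingers":255,"xyz":[0,0.14,0.46],"twist":0.145},{"fingers":255,"xyz":[0,0.14,0.46],"twist":0.145},{"fingers":255,"xyz":[0,0.14,0.46],"twist":0.145},{"fingers":255,"xyz":[0,0,0],"twist":0}]}}

```text
time_s: 5.55
position: [0.5567, -0.1386, 0.1263]
tool_rot: [-1.805, 0.679, 1.8]
ft_force: [1.5, -1.0, 1.0]
width: 0.0004
```

```bash
python3 - <<'E'
from h import *
st();a=51.4-np.degrees(.145*22);print(fp(a,31,12,.125),ctrl.sense()["joint_positions"])
c=snap("wrist","4");crop(c,270,260,140,105,5.5,"pics/w4c.png")
E
```

```text
t 5.55 pos [ 0.5567 -0.1386  0.1263] psi -131.25 tilt [ 0.002 -0.001 -1.   ] F [ 1.5 -1.   1. ] j7 -1.594 w 0.0004
(np.float64(0.5555150716682172), np.float64(-0.13869449344377652), 0.125, np.float64(-131.3735366467326)) [-0.0479965   0.80533172  0.38870751  1.87816027 -0.53865068  0.56055139
 -1.59433183]
pics/w4c.png offset 200 207 f 5.5
```

View pics/w4c.png

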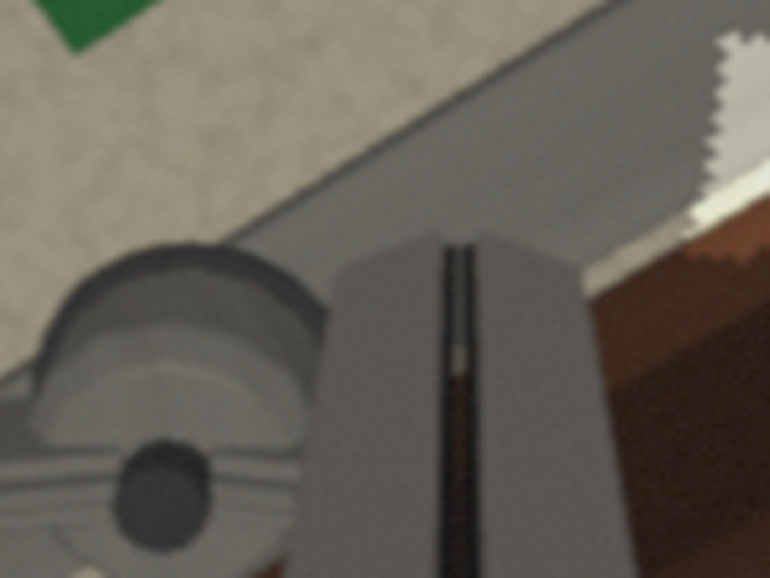

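```bash
cat >> h.py <<'E'
def back(a0,a1):
    # from end of stroke at wing angle a0 to entry behind opposite wing at a1 (>a0)
    s=fp(a0,31,12,.1255)
    w=[fp(a0,31,17,.1255)]+lin(fp(a0,31,17,.1255),fp(a0,31,17,.172),2)
    w+=lin(w[-1],fp(a1,31,19,.172),22)
    w+=lin(w[-1],fp(a1,31,19,.1255),2)+lin(fp(a1,31,19,.1255),fp(a1,31,12,.1255),2)
    return w
E
python3 - <<'E'
from h import *
plan(back(-131.3,49))
E
```

```text
{"fingers":255,"xyz":[0.07,0.11,-0.42],"twist":0.004},{"fingers":255,"xyz":[-2.32,-0,0],"twist":0},{"fingers":255,"xyz":[-2.33,-0,0],"twist":0},{"fingers":255,"xyz":[0,-0.28,0.17],"twist":-0.143},{"fingers":255,"xyz":[0,-0.3,0.12],"twist":-0.143},{"fingers":255,"xyz":[0,-0.32,0.08],"twist":-0.143},{"fingers":255,"xyz":[0,-0.32,0.03],"twist":-0.143},{"fingers":255,"xyz":[0,-0.33,-0.01],"twist":-0.143},{"fingers":255,"xyz":[0,-0.32,-0.06],"twist":-0.143},{"fingers":255,"xyz":[0,-0.31,-0.11],"twist":-0.143},{"fingers":255,"xyz":[0,-0.29,-0.15],"twist":-0.143},{"fingers":255,"xyz":[0,-0.26,-0.19],"twist":-0.143}

{"fingers":255,"xyz":[0,-0.24,-0.22],"twist":-0.143},{"fingers":255,"xyz":[0,-0.2,-0.26],"twist":-0.143},{"fingers":255,"xyz":[0,-0.17,-0.28],"twist":-0.143},{"fingers":255,"xyz":[0,-0.12,-0.3],"twist":-0.143},{"fingers":255,"xyz":[0,-0.08,-0.32],"twist":-0.143},{"fingers":255,"xyz":[0,-0.03,-0.32],"twist":-0.143},{"fingers":255,"xyz":[0,0.02,-0.33],"twist":-0.143},{"fingers":255,"xyz":[0,0.06,-0.32],"twist":-0.144},{"fingers":255,"xyz":[0,0.1,-0.3],"twist":-0.143},{"fingers":255,"xyz":[0,0.15,-0.29],"twist":-0.143},{"fingers":255,"xyz":[0,0.19,-0.27],"twist":-0.143},{"fingers":255,"xyz":[0,0.23,-0.24],"twist":-0.143}

{"fingers":255,"xyz":[0,0.25,-0.2],"twist":-0.143},{"fingers":255,"xyz":[2.33,0,0],"twist":0},{"fingers":255,"xyz":[2.32,0,0],"twist":0},{"fingers":255,"xyz":[0,0,0.35],"twist":0},{"fingers":255,"xyz":[0,0,0.35],"twist":0}

end [ 0.5783 -0.0762  0.1255] 49.02
```

Call:
{"api": "jog_arm", "payload": {"plan": [{"fingers":255,"xyz":[0,0.1,-0.42],"twist":0},{"fingers":255,"xyz":[-2.3,0,0],"twist":0},{"fingers":255,"xyz":[-2.3,0,0],"twist":0},{"fingers":255,"xyz":[0,-0.28,0.17],"twist":-0.143},{"fingers":255,"xyz":[0,-0.3,0.12],"twist":-0.143},{"fingers":255,"xyz":[0,-0.32,0.08],"twist":-0.143},{"fingers":255,"xyz":[0,-0.32,0.03],"twist":-0.143},{"fingers":255,"xyz":[0,-0.33,-0.01],"twist":-0.143},{"fingers":255,"xyz":[0,-0.32,-0.06],"twist":-0.143},{"fingers":255,"xyz":[0,-0.31,-0.11],"twist":-0.143},{"fingers":255,"xyz":[0,-0.29,-0.15],"twist":-0.143},{"fingers":255,"xyz":[0,-0.26,-0.19],"twist":-0.143}]}}

```text
time_s: 6.8
position: [0.5644, -0.1124, 0.1716]
tool_rot: [1.895, 0.561, -1.895]
ft_force: [0.4, -0.2, 0.3]
width: 0.0001
```

Call:
{"api": "jog_arm", "payload": {"plan": [{"fingers":255,"xyz":[0,-0.24,-0.22],"twist":-0.143},{"fingers":255,"xyz":[0,-0.2,-0.26],"twist":-0.143},{"fingers":255,"xyz":[0,-0.17,-0.28],"twist":-0.143},{"fingers":255,"xyz":[0,-0.12,-0.3],"twist":-0.143},{"fingers":255,"xyz":[0,-0.08,-0.32],"twist":-0.143},{"fingers":255,"xyz":[0,-0.03,-0.32],"twist":-0.143},{"fingers":255,"xyz":[0,0.02,-0.33],"twist":-0.143},{"fingers":255,"xyz":[0,0.06,-0.32],"twist":-0.143},{"fingers":255,"xyz":[0,0.1,-0.3],"twist":-0.143},{"fingers":255,"xyz":[0,0.15,-0.29],"twist":-0.143},{"fingers":255,"xyz":[0,0.19,-0.27],"twist":-0.143},{"fingers":255,"xyz":[0,0.23,-0.24],"twist":-0.143}]}}

```text
time_s: 8.0
position: [0.572, -0.0743, 0.1717]
tool_rot: [0.665, 1.466, -0.665]
ft_force: [0.0, 0.3, 0.8]
width: 0.0002
```

Call:
{"api": "jog_arm", "payload": {"plan": [{"fingers":255,"xyz":[0,0.25,-0.2],"twist":-0.143},{"fingers":255,"xyz":[0,0,0],"twist":0},{"fingers":255,"xyz":[0,0,0],"twist":0}]}}

```text
time_s: 8.3
position: [0.5723, -0.0714, 0.1715]
tool_rot: [0.563, 1.496, -0.562]
ft_force: [0.7, 0.5, -0.4]
width: 0.0003
```

```bash
python3 - <<'E'
from h import *
st();print(fp(49,31,19,.172))
c=snap("wrist","5");print(w2pix(c,(*N,.046)))
E
```

```text
t 8.3 pos [ 0.5723 -0.0714  0.1715] psi 48.79 tilt [ 0.  0. -1.] F [ 0.7  0.5 -0.4] j7 0.513 w 0.0003
(np.float64(0.572998347874473), np.float64(-0.07163888146227443), 0.172, 49)
[237.69086378 271.31301159]
```

View pics/wrist5.png

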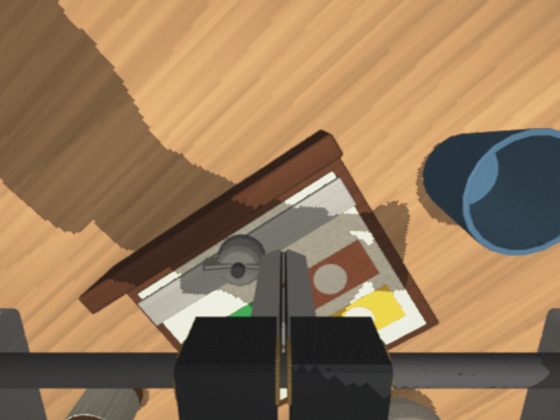

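The stud sits where predicted at (238,270) and the wing is in line, so I'll start stroke 2.

Call:
{"api": "jog_arm", "payload": {"plan": [{"fingers":255,"xyz":[2.3,0,0],"twist":0},{"fingers":255,"xyz":[2.3,0,0],"twist":0},{"fingers":255,"xyz":[0,0,0],"twist":0},{"fingers":255,"xyz":[0,0.03,0.35],"twist":0},{"fingers":255,"xyz":[0,0.03,0.35],"twist":0},{"fingers":255,"xyz":[0,0.14,0.46],"twist":0.145},{"fingers":255,"xyz":[0,0.14,0.46],"twist":0.145},{"fingers":255,"xyz":[0,0.14,0.46],"twist":0.145},{"fingers":255,"xyz":[0,0.14,0.46],"twist":0.145},{"fingers":255,"xyz":[0,0.14,0.46],"twist":0.145},{"fingers":255,"xyz":[0,0.14,0.46],"twist":0.145},{"fingers":255,"xyz":[0,0.14,0.46],"twist":0.145}]}}

```text
time_s: 9.55
position: [0.6001, -0.0988, 0.1266]
tool_rot: [1.333, 1.125, -1.328]
ft_force: [-0.7, 1.7, -0.8]
width: 0.0005
```

Call:
{"api": "jog_arm", "payload": {"plan": [{"fingers":255,"xyz":[0,0.14,0.46],"twist":0.145},{"fingers":255,"xyz":[0,0.14,0.46],"twist":0.145},{"fingers":255,"xyz":[0,0.14,0.46],"twist":0.145},{"fingers":255,"xyz":[0,0.14,0.46],"twist":0.145},{"fingers":255,"xyz":[0,0.14,0.46],"twist":0.145},{"fingers":255,"xyz":[0,0.14,0.46],"twist":0.145},{"fingers":255,"xyz":[0,0.14,0.46],"twist":0.145},{"fingers":255,"xyz":[0,0.14,0.46],"twist":0.145},{"fingers":255,"xyz":[0,0.14,0.46],"twist":0.145},{"fingers":255,"xyz":[0,0.14,0.46],"twist":0.145},{"fingers":255,"xyz":[0,0.14,0.46],"twist":0.145}]}}

```text
time_s: 10.65
position: [0.5749, -0.1402, 0.1272]
tool_rot: [-2.128, 0.204, 2.114]
ft_force: [2.0, -2.0, 0.9]
width: 0.0004
```

```bash
python3 - <<'E'
from h import *
st();a=48.8-np.degrees(.145*18);print(fp(a,31,12,.125))
E
```

```text
t 10.65 pos [ 0.5749 -0.1402  0.1272] psi -100.97 tilt [ 0.006 -0.001 -1.   ] F [ 2.  -2.   0.9] j7 -1.216 w 0.0004
(np.float64(0.5730117334042307), np.float64(-0.14019341006191394), 0.125, np.float64(-100.74198452914486))
```

Force stays at about 2 to 3 N, so I'll finish this stroke with four more rows.

Call:
{"api": "jog_arm", "payload": {"plan": [{"fingers":255,"xyz":[0,0.14,0.46],"twist":0.145},{"fingers":255,"xyz":[0,0.14,0.46],"twist":0.145},{"fingers":255,"xyz":[0,0.14,0.46],"twist":0.145},{"fingers":255,"xyz":[0,0.14,0.46],"twist":0.145},{"fingers":255,"xyz":[0,0,0],"twist":0}]}}

```text
time_s: 11.15
position: [0.5548, -0.1376, 0.1267]
tool_rot: [-1.776, 0.714, 1.769]
ft_force: [1.1, -1.8, 1.6]
width: 0.0002
```

```bash
python3 - <<'E'
from h import *
st();a=48.8-np.degrees(.145*22);print(fp(a,31,12,.125))
c=snap("wrist","6");crop(c,270,260,140,105,5.5,"pics/w6c.png")
E
```

```text
t 11.15 pos [ 0.5548 -0.1376  0.1267] psi -133.89 tilt [ 0.003 -0.001 -1.   ] F [ 1.1 -1.8  1.6] j7 -1.598 w 0.0002
(np.float64(0.5541118191646054), np.float64(-0.13814139022228214), 0.125, np.float64(-133.9735366467326))
pics/w6c.png offset 200 207 f 5.5
```

View pics/w6c.png

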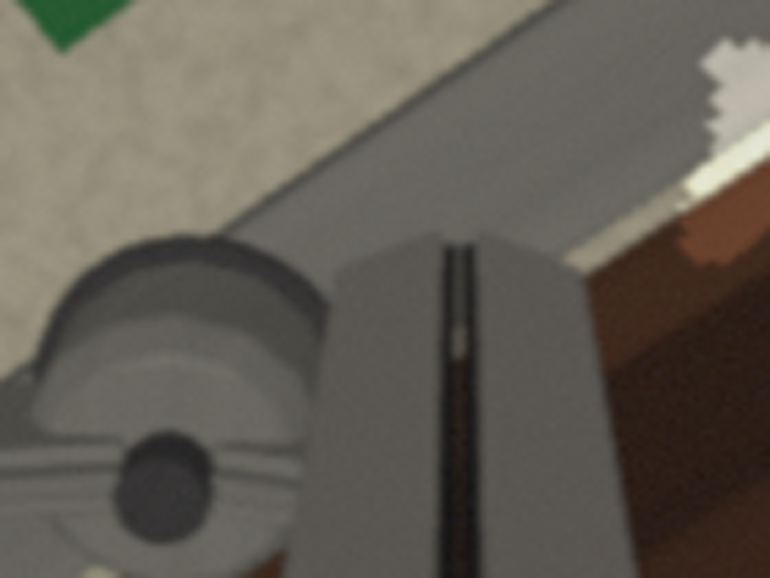

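Call:
{"api": "jog_arm", "payload": {"plan": [{"fingers":255,"xyz":[0,0.1,-0.42],"twist":0},{"fingers":255,"xyz":[-2.3,0,0],"twist":0},{"fingers":255,"xyz":[-2.3,0,0],"twist":0},{"fingers":255,"xyz":[0,-0.28,0.17],"twist":-0.143},{"fingers":255,"xyz":[0,-0.3,0.12],"twist":-0.143},{"fingers":255,"xyz":[0,-0.32,0.08],"twist":-0.143},{"fingers":255,"xyz":[0,-0.32,0.03],"twist":-0.143},{"fingers":255,"xyz":[0,-0.33,-0.01],"twist":-0.143},{"fingers":255,"xyz":[0,-0.32,-0.06],"twist":-0.143},{"fingers":255,"xyz":[0,-0.31,-0.11],"twist":-0.143},{"fingers":255,"xyz":[0,-0.29,-0.15],"twist":-0.143},{"fingers":255,"xyz":[0,-0.26,-0.19],"twist":-0.143}]}}

```text
time_s: 12.4
position: [0.5632, -0.1118, 0.1716]
tool_rot: [1.923, 0.523, -1.923]
ft_force: [0.9, 0.1, -0.5]
width: 0.0004
```

Call:
{"api": "jog_arm", "payload": {"plan": [{"fingers":255,"xyz":[0,-0.24,-0.22],"twist":-0.143},{"fingers":255,"xyz":[0,-0.2,-0.26],"twist":-0.143},{"fingers":255,"xyz":[0,-0.17,-0.28],"twist":-0.143},{"fingers":255,"xyz":[0,-0.12,-0.3],"twist":-0.143},{"fingers":255,"xyz":[0,-0.08,-0.32],"twist":-0.143},{"fingers":255,"xyz":[0,-0.03,-0.32],"twist":-0.143},{"fingers":255,"xyz":[0,0.02,-0.33],"twist":-0.143},{"fingers":255,"xyz":[0,0.06,-0.32],"twist":-0.143},{"fingers":255,"xyz":[0,0.1,-0.3],"twist":-0.143},{"fingers":255,"xyz":[0,0.15,-0.29],"twist":-0.143},{"fingers":255,"xyz":[0,0.19,-0.27],"twist":-0.143},{"fingers":255,"xyz":[0,0.23,-0.24],"twist":-0.143}]}}

```text
time_s: 13.6
position: [0.5724, -0.0741, 0.1718]
tool_rot: [0.7, 1.455, -0.699]
ft_force: [-0.5, -0.5, 0.2]
width: 0.0005
```

Call:
{"api": "jog_arm", "payload": {"plan": [{"fingers":255,"xyz":[0,0.25,-0.2],"twist":-0.143},{"fingers":255,"xyz":[0,0,0],"twist":0},{"fingers":255,"xyz":[0,0,0],"twist":0}]}}

```text
time_s: 13.9
position: [0.5729, -0.0712, 0.1715]
tool_rot: [0.597, 1.487, -0.597]
ft_force: [-0.0, -0.7, 0.6]
width: 0.0006
```

```bash
python3 - <<'E'
from h import *
st();print(fp(46.4,31,19,.172))
c=snap("wrist","7");print(w2pix(c,(*N,.046)));crop(c,238,270,140,105,5.5,"pics/w7c.png")
E
```

```text
t 13.9 pos [ 0.5729 -0.0712  0.1715] psi 46.25 tilt [ 0.  0. -1.] F [-0.  -0.7  0.6] j7 0.503 w 0.0006
(np.float64(0.5746189404884938), np.float64(-0.07194790096446077), 0.172, 46.4)
[238.26797749 272.72689975]
pics/w7c.png offset 168 217 f 5.5
```

View pics/w7c.png

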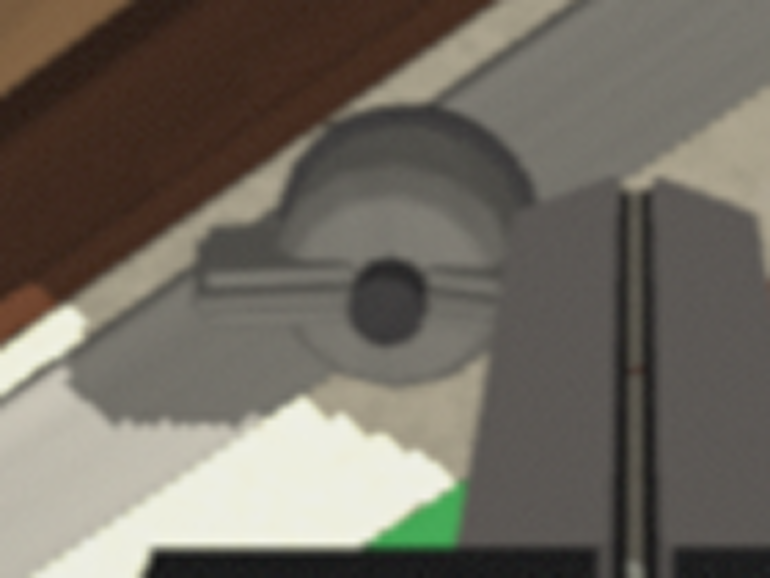

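Call:
{"api": "jog_arm", "payload": {"plan": [{"fingers":255,"xyz":[2.3,0,0],"twist":0},{"fingers":255,"xyz":[2.3,0,0],"twist":0},{"fingers":255,"xyz":[0,0,0],"twist":0},{"fingers":255,"xyz":[0,0.04,0.42],"twist":0},{"fingers":255,"xyz":[0,0.04,0.42],"twist":0},{"fingers":255,"xyz":[0,0.14,0.46],"twist":0.145},{"fingers":255,"xyz":[0,0.14,0.46],"twist":0.145},{"fingers":255,"xyz":[0,0.14,0.46],"twist":0.145},{"fingers":255,"xyz":[0,0.14,0.46],"twist":0.145},{"fingers":255,"xyz":[0,0.14,0.46],"twist":0.145},{"fingers":255,"xyz":[0,0.14,0.46],"twist":0.145},{"fingers":255,"xyz":[0,0.14,0.46],"twist":0.145}]}}

```text
time_s: 15.15
position: [0.6004, -0.1007, 0.1265]
tool_rot: [1.365, 1.102, -1.361]
ft_force: [-0.7, 1.6, -1.0]
width: 0.0005
```

Call:
{"api": "jog_arm", "payload": {"plan": [{"fingers":255,"xyz":[0,0.14,0.46],"twist":0.145},{"fingers":255,"xyz":[0,0.14,0.46],"twist":0.145},{"fingers":255,"xyz":[0,0.14,0.46],"twist":0.145},{"fingers":255,"xyz":[0,0.14,0.46],"twist":0.145},{"fingers":255,"xyz":[0,0.14,0.46],"twist":0.145},{"fingers":255,"xyz":[0,0.14,0.46],"twist":0.145},{"fingers":255,"xyz":[0,0.14,0.46],"twist":0.145},{"fingers":255,"xyz":[0,0.14,0.46],"twist":0.145},{"fingers":255,"xyz":[0,0,0],"twist":0}]}}

```text
time_s: 16.05
position: [0.5863, -0.1354, 0.1268]
tool_rot: [2.117, 0.216, -2.109]
ft_force: [1.4, -0.7, 0.3]
width: 0.0004
```

```bash
python3 - <<'E'
from h import *
st();a=46.3-np.degrees(.145*15);print(fp(a,31,12,.125))
c=snap("wrist","8");crop(c,270,260,140,105,5.5,"pics/w8c.png")
E
```

```text
t 16.05 pos [ 0.5863 -0.1354  0.1268] psi -78.28 tilt [ 0.004 -0.001 -1.   ] F [ 1.4 -0.7  0.3] j7 -0.931 w 0.0004
(np.float64(0.5850281506988795), np.float64(-0.13542822555012196), 0.125, np.float64(-78.31832044095404))
pics/w8c.png offset 200 207 f 5.5
```

View pics/w8c.png

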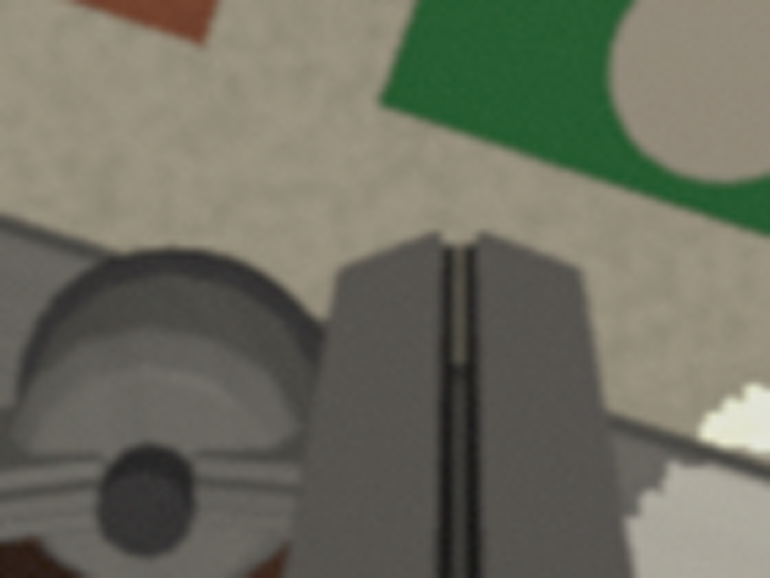

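About 20° remain to the stop. I'll take smaller steps now and watch the force.

Call:
{"api": "jog_arm", "payload": {"plan": [{"fingers":255,"xyz":[0,0.14,0.46],"twist":0.145},{"fingers":255,"xyz":[0,0.14,0.46],"twist":0.145},{"fingers":255,"xyz":[0,0,0],"twist":0}]}}

```text
time_s: 16.4
position: [0.5767, -0.1388, 0.1262]
tool_rot: [-2.181, 0.09, 2.178]
ft_force: [1.9, -1.5, 1.2]
width: 0.0008
```

Call:
{"api": "jog_arm", "payload": {"plan": [{"fingers":255,"xyz":[0,0.04,0.12],"twist":0.036},{"fingers":255,"xyz":[0,0,0],"twist":0}]}}

```text
time_s: 16.6
position: [0.5757, -0.1389, 0.1259]
tool_rot: [-2.163, 0.128, 2.158]
ft_force: [2.7, -0.9, 1.8]
width: 0.0003
```

Call:
{"api": "jog_arm", "payload": {"plan": [{"fingers":255,"xyz":[0,0.04,0.12],"twist":0.036},{"fingers":255,"xyz":[0,0,0],"twist":0}]}}

```text
time_s: 16.8
position: [0.575, -0.1392, 0.1259]
tool_rot: [-2.144, 0.168, 2.136]
ft_force: [5.9, -0.4, 2.3]
width: 0.0005
```

Call:
{"api": "jog_arm", "payload": {"plan": [{"fingers":255,"xyz":[0,0.02,0.1],"twist":0.02},{"fingers":255,"xyz":[0,0,0],"twist":0}]}}

```text
time_s: 17.0
position: [0.5747, -0.1393, 0.1259]
tool_rot: [-2.135, 0.188, 2.125]
ft_force: [6.7, -0.8, -1.1]
width: -0.0
```

Call:
{"api": "jog_arm", "payload": {"plan": [{"fingers":255,"xyz":[0,0,0.1],"twist":0},{"fingers":255,"xyz":[0,0,0.1],"twist":0},{"fingers":255,"xyz":[0,0,0],"twist":0}]}}

```text
time_s: 17.3
position: [0.5743, -0.1392, 0.1261]
tool_rot: [-2.139, 0.189, 2.121]
ft_force: [10.6, -0.8, -2.7]
width: 0.0005
```

```bash
python3 - <<'E'
from h import *
st()
E
```

```text
t 17.3 pos [ 0.5743 -0.1392  0.1261] psi -100.04 tilt [ 0.008 -0.002 -1.   ] F [10.6 -0.8 -2.7] j7 -1.177 w 0.0005
```

The last 2 mm commanded moved the tip only 0.4 mm, and the force rose to 10.6 N against about 2 N while turning, so this looks like the stop. I'll back off, lift clear and look.

Call:
{"api": "jog_arm", "payload": {"plan": [{"fingers":255,"xyz":[0,0.1,-0.4],"twist":0},{"fingers":255,"xyz":[0,0.1,-0.4],"twist":0},{"fingers":255,"xyz":[-2.3,0,0],"twist":0},{"fingers":255,"xyz":[-3,0,0],"twist":0},{"fingers":255,"xyz":[-4,0,2],"twist":0},{"fingers":255,"xyz":[-3,0,4],"twist":0},{"fingers":255,"xyz":[-2,0,0],"twist":0},{"fingers":255,"xyz":[0,0,0],"twist":0},{"fingers":255,"xyz":[0,0,0],"twist":0},{"fingers":255,"xyz":[0,0,0],"twist":0}]}}

```text
time_s: 18.3
position: [0.5186, -0.1314, 0.267]
tool_rot: [-2.126, 0.187, 2.132]
ft_force: [0.6, -0.1, -0.2]
width: 0.0007
```

```bash
python3 - <<'E'
from h import *
st()
c=snap("wrist","9");print(w2pix(c,(*N,.046)));u,v=w2pix(c,(*N,.046));crop(c,u,v,80,80,7,"pics/w9c.png")
c=snap("scene","9")
E
```

```text
t 18.3 pos [ 0.5186 -0.1314  0.267 ] psi -100.07 tilt [-0.003  0.001 -1.   ] F [ 0.6 -0.1 -0.2] j7 -1.245 w 0.0007
[246.55815247 159.60041157]
pics/w9c.png offset 206 119 f 7
```

View pics/w9c.png

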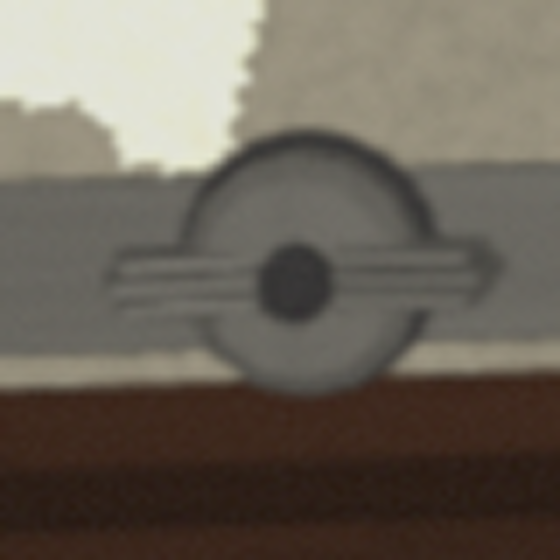

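View pics/scene9.png

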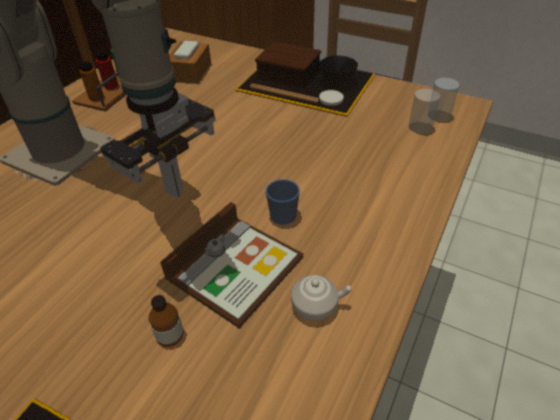

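The wings lie along the clamp bar: the wing runs from (120,283) to (480,272) in the crop, with the bar edges at the same slope. The cup (283,200), teapot (315,297) and bottle (168,322) are where they were in the first picture.

```bash
python3 - <<'E'
from h import *
st();print(ctrl.finish_job())
E
```

```text
t 18.4 pos [ 0.5187 -0.1316  0.2669] psi -100.08 tilt [-0.003  0.    -1.   ] F [-0.3  0.7  0.6] j7 -1.246 w 0.0003
the job is handed in; nothing more can be done
None
```

The wing nut is tight against its stop. I pushed its wings clockwise about 510° with the closed fingertips, in three strokes, lifting back over the nut between them and never pinching it.

**At the stop:** the last 2 mm commanded moved the fingertip only 0.4 mm. The push force rose from about 2 N while turning to 10.6 N.

**Final pictures:** the wings lie along the clamp bar. In the scene picture the teacup, teapot and sauce bottle stand where they did at the start. I checked this by eye, not with a measured comparison.

**At hand-in:** the hand was clear, with the fingertips about 17 cm above the table and the force reading back to noise (under 1 N). The clock stood at 18.4 s of the 58 s allowed. No check failed. The wing ends measured 45 mm across in the first wrist picture, against the 54 mm given, but the nut's position and angle agreed with the other measurements.

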